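Open the rack loader's barrier and push the tube rack home

ROBOT

A 6-joint arm with a two-finger parallel gripper is mounted at the origin on the work surface. World frame = base frame: x ahead of the robot, y to its left, z up, the work surface at z = 0. Lengths are in mm, angles in rad, forces in N, time in s.
With the tool pointing down it reaches from about 400 to 925 mm from the base axis. Payload 12.5 kg.
Tool frame: the origin (TCP) lies midway between the tips of the shut fingers; the grasp point (between the pads) lies 19 mm behind it (env.grip_depth is the distance from the TCP to the grasp point, in mm); z points along the fingers, y is the line along which they close (so a half turn about z gives the same grasp; the last joint's range is limited). The gripper opens to 95 mm and grips with 3 to 60 N. Pads are 20 mm wide; open, the fingers measure 119 mm over their backs; the gripper's body (75 mm by 180 mm) begins 59 mm behind the grasp point.
Start: joints at [-1.447, 0.491, 1.559, -0, 1.092, -0.106], TCP at [142.386, -608.583, 214.661] pointing down, gripper open.
Joint ranges: [-3.1, 3.1], [-0.84, 2.19], [0.05, 2.79], [-1.13, 4.28], [0.06, 2.93], [-2.69, 2.69]. Speed limits (rad/s): [2.22, 2.22, 2.79, 3.14, 3.14, 3.14].

INTERFACE

Orientations are given as [roll, pitch, yaw] about the fixed x, y, z axes, in that order (R = Rz(yaw) Ry(pitch) Rx(roll)).
In Python, from cell import monitor, viewer, order, env gives the robot as it stands.
- The arm moves only by the tool move_arm, never from a script. Its argument "moves" is one flat list of numbers, 4 for each row, row after row: the shift along the tool's x, y, z normalised to -1 to 1, where 1 is 0.15 m, then the turn about the tool's z normalised to -1 to 1, where 1 is pi/2 rad. A call has 1 to 10 rows; each row shifts and turns the commanded pose from where the row before left it, along the tool's axes as they then stand; what a row does not reach is not made up. A row lasts 1/8 s, in which the tool goes at most 62.5 mm and 10.7 degrees, less where a joint would pass 70% of its speed; a pose out of reach is approached as far as the arm can. A call with a number of a shift or a turn outside -1 to 1 is refused whole. A call with a gripper value outside its range is refused whole. "claw" is the finger opening in mm, from 0 to 95.1, set as the call begins (left out, the last holds). The fingers move at their own pace and stop on an object; the grip force is fixed at half the most. Time passes only in rows, so rows that do not move let the fingers close. It gives the time, the measured TCP pose, the force, the opening and the grip force at its end, in the units of the state.
- monitor.state(): the state, without advancing time (a new reading comes with each control period).
- viewer.read_camera(name): name is "scene" or "top" or "wrist"; returns the picture (420x560x3 uint8, red, green, blue); there is no depth.
- viewer.camera_info(name): a dict with "K" (3x3 intrinsics, pixels), "dist_coeffs" ([k1, k2, p1, p2, k3] as OpenCV has them; the pictures are not rectified), "camera_from_world" (4x4, takes a point from world to camera coordinates). Camera axes: x right, y down, z forward; pixel columns grow to the right and rows downward; lengths in mm; the calibration is good to about 2 mm. A picture is of the moment at which its call begins: read the wrist's pose just before it. camera_info takes no time and is no camera call; for the wrist camera it gives the pose at the moment of the call.
- order.job_done(): hands the job in; it is judged then, once.
The state is a dict: "t": time; "joints": joint angles; "qvel": joint speeds; "tau": joint torques, N m; "eef_pos": TCP position; "tcp_rot": TCP orientation; "ft_force": force on the tool from outside, world axes, zero at the start; "moment": the same for the moment, N m; "opening": opening from 0.0 (shut) to 1.0 (fully open); "grip_force": force on a finger pad.
Only numpy, scipy, OpenCV 4.12 (cv2) and the standard library are available. Lean on these libraries where they do the work, as an engineer would, in place of code of your own. Each camera call takes 0.05 s, during which the arm holds its last target. There are 200 camera calls.

TASK

Push the counterweighted barrier arm of the rack loader up past its balance point so that it stays raised by itself, then push the rack that carries the tubes along its lane until it is fully home against the end stop. Only push with the fingers: do not lift or carry anything, and leave the empty rack and all the other things where they stand.

Things in the scene. Friction and masses are not known exactly. Their poses are not given: they have to be found in the camera images.
- loader: Fixed rack loader: black deck 290 x 230 mm, 15 mm thick, two steel lanes along its x, white housing 75 mm high at the far end. Origin on the table under the closed barrier arm, midway between the lanes; x along the lanes to the housing (pushing direction), y left, z up. Lane centres y = +35 and -35 mm. Deck spans x = -190 to +100, y = -85 to +145 mm; the arm's free end overhangs its right edge.
- gate (a joint): Barrier arm angle, rad: 0 closed (level across both lanes), growing as the free end rises, 1.6 (just past upright) at the raised stop. Balance point about 0.8: below it the arm falls shut, above it it swings up slowly by itself to the stop and stays. About 1.5 N or less, pushed slowly at the free end, moves it.
- gate_pivot (a point): Pivot of the barrier arm, on the arm's centreline, at loader x = 0, y = +125, z = 90 mm; hinge axis along the loader's x. A grey post stands on its far side; a dark steel counterweight drum (44 mm across, 40 mm wide) sits just outside and above it.
- gate_tip (a point): Free end of the barrier arm: the centre of its round end, 235 mm from the pivot (loader y = -110, z = 90 mm when closed). The arm is a plain aluminium round bar, 16 mm in diameter, 82 mm clear above the table when closed (67 mm over the deck). The point moves with the arm, in the upright plane across the lanes.
- tube_rack: Loose grey rack with five capped tubes fixed in it, 0.2 to 0.35 kg, in either lane on the robot's side of the barrier, standing on the deck (15 mm above the table). 100 mm long (its x, along the lane), 26 mm wide, body 60 mm high, caps to 88 mm. Origin at the centre of its underside; near face at x = -50, leading face at +50 mm. Home: leading face on the end stop, origin at loader x = -5 mm.
- empty_rack: Loose grey rack of the same size without tubes (60 mm high), in the other lane. Not to be moved. Origin at the centre of its underside.
- specimen_cup: Lidded specimen cup, 56 mm wide, 57 mm high, standing on the intake housing. Bystander. Origin at the centre of its underside.
- reagent_bottle: White bottle, 60 mm wide, 130 mm high, on the table to the left. Bystander. Origin at the centre of its underside.
- control_vial: Small amber jar, 36 mm wide, 60 mm high, on the table to the left. Bystander. Origin at the centre of its underside.
- tip_box: Pipette tip box, 120 by 80 mm, 72 mm high, on the table to the right. Bystander. Origin at the centre of its underside.
- scanner: Hand scanner, 175 mm long, 40 mm high, lying on the table to the right. Bystander. Origin under the centre of its head.
- marker: Black marker pen, 130 mm long, 16 mm thick, lying on the table to the left. Bystander. Origin on the table under its middle.
- end_stop (a point): End stop of the lanes: the front face of the white housing, 45 mm ahead of the loader's origin, midway between the lanes, 45 mm above the table. The lanes run to it from the deck's near edge; each is 33 mm wide between guide rails that rise 9 mm above the deck.

How it is judged (in metres and radians):
On the way, in this order (a step that is already met when the one before it is completed fails the run):
1. the barrier arm stands raised at its stop, the tube rack not yet in (value of joint gate above 1.45 rad and x of tube_rack in the frame of loader below -0.05 m), for 0.3 s.
2. the tube rack is home against the end stop with the arm still raised (value of joint gate above 1.45 rad and x of tube_rack in the frame of loader above -0.01 m), for 0.2 s.
At the end, for the whole second after the job is handed in: The barrier arm stays raised by itself (joint above 1.45 rad); the tube rack stands upright and at rest on the deck, in its lane, its leading face within 5 mm of the end stop; the empty rack is within 15 mm of where it stood (all of step 2 and z of tube_rack in the frame of loader below 0.019 m and (y of tube_rack in the frame of loader between 0.029 and 0.041 m or y of tube_rack in the frame of loader between -0.041 and -0.029 m) and angle between tube_rack's own z axis and vertical below 0.08 rad and linear speed of tube_rack below 0.01 m/s and distance of empty_rack from where it was at the start of the episode below 0.015 m); the robot touches nothing.
It fails at once if the tube rack is lifted or tipped (z of tube_rack in the frame of loader above 0.027 m or angle between tube_rack's own z axis and vertical above 0.3 rad).
It fails at once if the empty rack is pushed away, lifted or tipped (distance of empty_rack from where it was at the start of the episode above 0.015 m or angle between empty_rack's own z axis and vertical above 0.3 rad).
It fails at once if a bystander is moved (distance of any of specimen_cup, reagent_bottle, control_vial, tip_box, scanner, marker from where it was at the start of the episode above 0.02 m).
It also fails if it takes over 54 s, if anything falls off the work surface, if the arm or the gripper's body presses on something with over 40 N, if the wrist force passes 120 N, or if a joint passes its speed limit or range.

## Working session

There is one attempt and no reset: what is moved stays moved. The work goes in short steps, Python scripts to look and compute and a tool call to move; the robot and the scene stay as the last step left them, time stands still between calls to the robot, and variables do not carry over. Pictures are saved under pics/ and viewed, at most 10 in all, crops included, and the job is handed in when it is done.

Besides the shell and the picture viewer there is one more tool, called after ">>>" as name(argument=value, ...) on one line, values as JSON. move_arm: Moves the arm, as the interface text tells. Scaled input: -1 to 1 covers 0.15 m each way for a shift and pi/2 rad each way for a turn. Its arguments: {"type":"object","properties":{"moves":{"type":"array"},"claw":{"type":"number"}},"required":["moves"]}

```bash
mkdir -p pics
python3 - <<'E'
from cell import monitor, viewer
import cv2,numpy as np
a=viewer.read_camera("scene");b=viewer.read_camera("top")
cv2.imwrite("pics/s0.png",a[:,:,::-1]);cv2.imwrite("pics/t0.png",b[:,:,::-1])
for n in("scene","top"):
  i=viewer.camera_info(n);print(np.round(i["K"],1).tolist(),i["dist_coeffs"],np.round(i["camera_from_world"],3).tolist())
s=monitor.state();print(s["t"],s["eef_pos"],s["tcp_rot"],s["ft_force"])
E
```

```text
[[425.0, 0.0, 278.9], [0.0, 425.0, 212.0], [0.0, 0.0, 1.0]] [-0.104714  0.        0.        0.        0.      ] [[-0.519, 0.854, 0.011, 301.482], [0.484, 0.305, -0.82, -173.287], [-0.704, -0.421, -0.572, 1616.881], [0.0, 0.0, 0.0, 1.0]]
[[416.0, 0.0, 275.9], [0.0, 416.0, 212.9], [0.0, 0.0, 1.0]] [-0.03405158  0.          0.          0.          0.        ] [[0.019, -1.0, -0.003, -50.346], [-0.99, -0.019, -0.137, 570.876], [0.137, 0.005, -0.991, 1205.025], [0.0, 0.0, 0.0, 1.0]]
0.1 [ 142.33673824 -608.35947869  214.1237292 ] [-3.14060501e+00 -6.46520740e-05  2.29821079e-01] [-0.63903995 -0.22221217 -0.0446967 ]
```

View pics/s0.png

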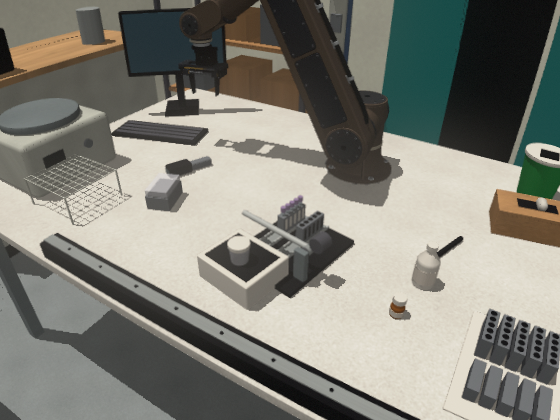

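View pics/t0.png

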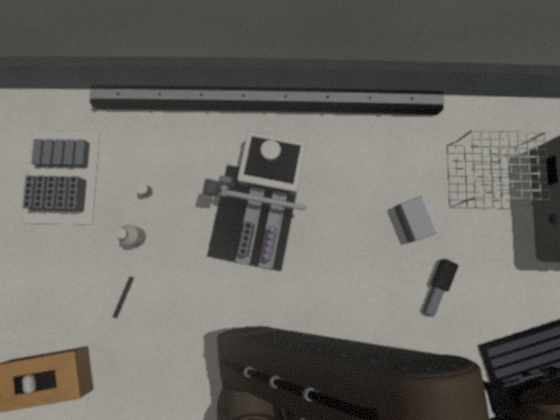

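The tube rack (purple caps, top view about 268,243) is in the right lane and the empty rack is in the left lane at about (246,240). The barrier runs from (225,193) to (303,207). I'll zoom in to fit the loader pose.

Run:
```python
import cv2
t=cv2.imread("pics/t0.png");cv2.imwrite("pics/tc.png",cv2.resize(t[125:275,195:320],None,fx=4.8,fy=4,interpolation=3) if 0 else cv2.resize(t[130:275,195:320],None,fx=4,fy=4,interpolation=3))
```

```text
(no output)
```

View pics/tc.png

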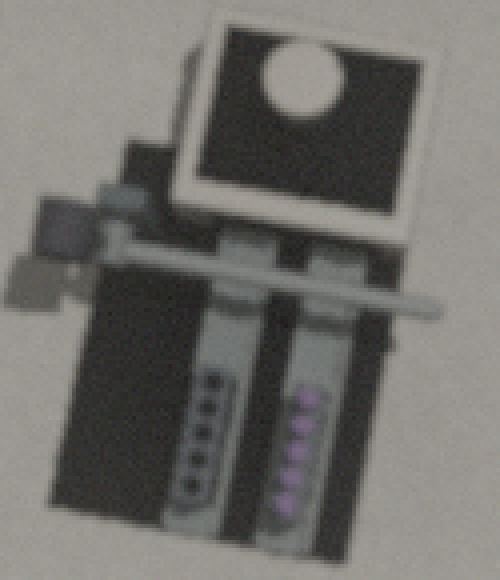

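```bash
cat > h.py <<'E'
import cv2,numpy as np
from cell import viewer
from scipy.optimize import least_squares
def proj(P,n="top"):
    i=viewer.camera_info(n);M=np.array(i["camera_from_world"])
    return cv2.projectPoints(np.float64(P).reshape(-1,3),cv2.Rodrigues(M[:3,:3])[0],M[:3,3],np.array(i["K"]),np.array(i["dist_coeffs"]))[0].reshape(-1,2)
def L2W(p,P):
    P=np.float64(P);c,s=np.cos(p[2]),np.sin(p[2]);return P@np.array([[c,s,0],[-s,c,0],[0,0,1]])+[p[0],p[1],0]
E
python3 - <<'E'
from h import *
px=lambda a:np.float64(a)/4+[195-.4,130-.4]
P=[(-190,145,15),(-190,-85,15),(100,145,15),(0,-118,90)]
u=px([(50,508),(345,562),(130,142),(442,312)])
f=least_squares(lambda p:(proj(L2W(p,P))-u).ravel(),[600,0,-.2]);print(f.x,f.fun.round(2))
c=px([(297.5,452),(205,437)])
for uv,z in zip(c,(88+15,75)):
  g=least_squares(lambda q:(proj(L2W(f.x,[[q[0],q[1],z]]))-uv).ravel(),[-120,-35]);print(g.x)
np.save("p.npy",f.x)
print(L2W(f.x,[(0,-110,90),(0,125,90),(-185,-35,0),(-5,-35,0)]).round(1))
E
```

```text
[ 6.01605369e+02 -8.35534661e+00 -1.70806913e-01] [-0.5  -0.19  0.78  0.9  -0.8  -0.88  0.47  0.08]
[-119.04620268  -34.33453739]
[-119.3100344    34.03914228]
[[ 582.9 -116.8   90. ]
 [ 622.9  114.8   90. ]
 [ 413.3  -11.4    0. ]
 [ 590.7  -42.     0. ]]
```

The fit is good: residuals are under 1 px, the racks come out at y = ±34, and the tube rack is at x ≈ -119 in the right lane. The tool only points down, so there are two ways to raise the arm. One is to push down on the counterweight drum. The other is to push in at the tip. I'll locate the drum in the scene view.

Run:
```python
from h import *
p=np.load("p.npy")
s=cv2.imread("pics/s0.png");x0,y0=225,185
c=cv2.resize(s[y0:y0+115,x0:x0+140],None,fx=5,fy=5,interpolation=3)
for P,col in (((0,-118,90),(0,0,255)),((0,125,90),(0,255,0)),((-190,145,15),(255,0,0)),((100,145,15),(255,255,0)),((0,145,130),(255,0,255))):
  u=proj(L2W(p,[P]),"scene")[0];q=((u-[x0,y0]+.5)*5).astype(int);cv2.circle(c,tuple(map(int,q)),3,col,-1);print(P,q)
cv2.imwrite("pics/sc.png",c)
```

```text
(0, -118, 90) [ 85 131]
(0, 125, 90) [423 313]
(-190, 145, 15) [644 271]
(100, 145, 15) [323 543]
(0, 145, 130) [460 268]
```

View pics/sc.png

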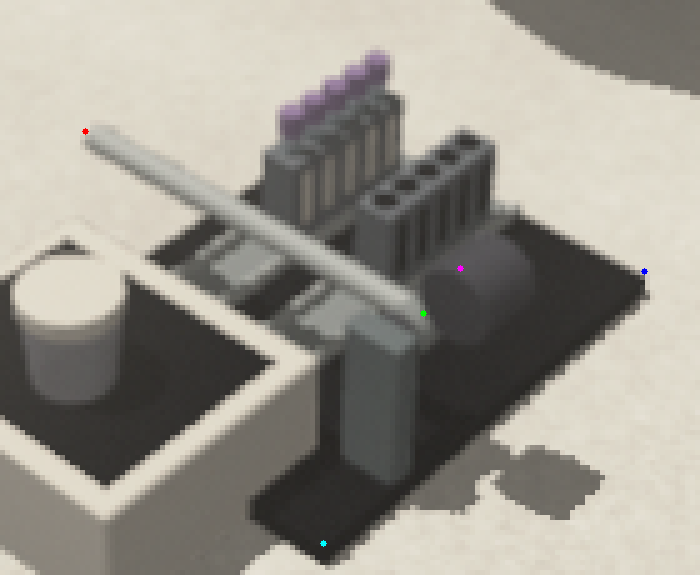

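Run:
```python
from h import *
p=np.load("p.npy")
ut=np.float64([67,226])/4+[194.6,129.6]; us=np.float64([478,286])/5+[224.5,184.5]
off=np.float64([-4,4])/5*0  # small calib offset ignored
f=least_squares(lambda q:np.r_[proj(L2W(p,[q]))[0]-ut,proj(L2W(p,[q]),"scene")[0]-us],[0,145,120]);print(f.x,f.fun)
# projected outline of hypotheses
for y,z in((145,110),(150,115),(155,110),(160,115),(150,125)):
  print(y,z,((proj(L2W(p,[(0,y,z)]))[0]-[194.6,129.6])*4).round(),((proj(L2W(p,[(0,y,z)]),"scene")[0]-[224.5,184.5])*5).round())
from cell import monitor; print(L2W(p,[f.x]))
```

```text
[  3.10611123 156.08772383 126.71256536] [-0.80300309  0.37106119 -0.77398244 -0.00660621]
145 110 [ 82. 239.] [458. 300.]
150 115 [ 74. 237.] [466. 296.]
155 110 [ 68. 237.] [474. 308.]
160 115 [ 60. 234.] [483. 305.]
150 125 [ 72. 234.] [468. 281.]
[[631.19769292 144.93300857 126.71256536]]
```

The drum axis is at about loader (0, 155, z 125), up and out from the pivot, so its top is near z 147. Plan: shut the fingers, turn the tool to yaw ≈ 1.40 (tool x along loader y), and press down on the drum's outer top until the arm is past balance.

>>> move_arm(claw=0, moves=[0,0,0,-0.093,0,0,0,-0.093,0,0,0,-0.093,0,0,0,-0.093,0,0,0,-0.093,0,0,0,-0.093,0,0,0,-0.093,0,0,0,-0.093,0,0,0,0])

```text
t: 1.23
eef_pos: [142.4, -608.5, 214.4]
tcp_rot: [-3.141, -0.0, 1.397]
ft_force: [-0.1, 0.4, -0.4]
opening: 0.11
grip_force: 0.0
```

```bash
cat >> h.py <<'E'
def go(X,Y,z):
    from cell import monitor
    from scipy.spatial.transform import Rotation as R
    s=monitor.state();w=L2W(np.load("p.npy"),[(X,Y,z)])[0]
    r=R.from_euler("xyz",s["tcp_rot"])
    print("t",s["t"],"pos",s["eef_pos"].round(1),s["tcp_rot"].round(3),"F",s["ft_force"].round(1),"target",w.round(1),"total units",(r.inv().apply(w-s["eef_pos"])/150).round(3))
E
python3 -c "
from h import *
go(0,167,200)"
```

```text
t 1.225 pos [ 142.4 -608.5  214.4] [-3.141 -0.     1.397] F [-0.1  0.4 -0.4] target [630.  156.2 200. ] total units [5.582 2.323 0.098]
```

>>> move_arm(moves=[0.28,0.116,0,0,0.28,0.116,0,0,0.28,0.116,0,0,0.28,0.116,0,0,0.28,0.116,0,0,0.28,0.116,0,0,0.28,0.116,0,0,0.28,0.116,0,0,0.28,0.116,0,0,0.28,0.116,0,0])

```text
t: 2.48
eef_pos: [386.4, -223.3, 214.7]
tcp_rot: [3.141, 0.0, 1.394]
ft_force: [-0.0, -1.0, -0.5]
opening: 0.004
grip_force: 0.0
```

>>> move_arm(moves=[0.28,0.116,0,0,0.28,0.116,0,0,0.28,0.116,0,0,0.28,0.116,0,0,0.28,0.116,0,0,0.28,0.116,0,0,0.28,0.116,0,0,0.28,0.116,0,0,0.28,0.116,0,0,0.27,0.116,0,0])

```text
t: 3.72
eef_pos: [629.6, 159.3, 214.4]
tcp_rot: [-3.141, 0.0, 1.395]
ft_force: [0.0, 0.7, 0.5]
opening: 0.005
grip_force: 0.0
```

```bash
python3 -c "
from h import *
go(0,167,160)
s=viewer.read_camera('scene');t=viewer.read_camera('top')
cv2.imwrite('pics/c2.png',cv2.resize(np.hstack([s[150:300,225:365],t[120:270,180:320]]),None,fx=2.8,fy=2.8,interpolation=3)[:,:,::-1])"
```

```text
t 3.725 pos [629.6 159.3 214.4] [-3.141  0.     1.395] F [0.  0.7 0.5] target [630.  156.2 160. ] total units [-0.019  0.006  0.363]
```

View pics/c2.png

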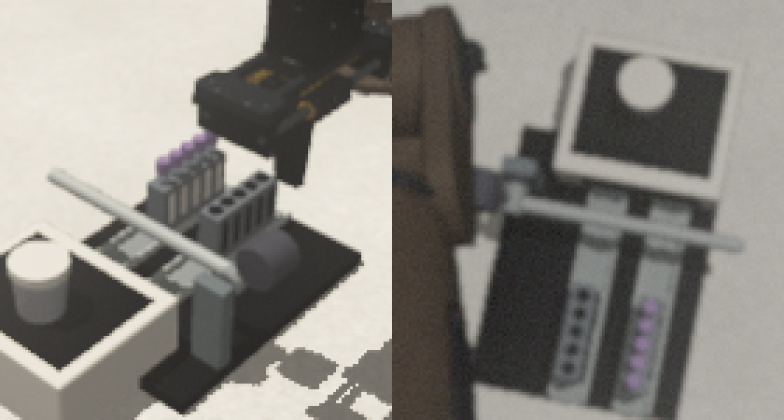

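The fingers are shut above the drum, and the body's long side lies along the lanes as I wanted. Next I descend, then press slowly.

>>> move_arm(moves=[-0.01,0,0.12,0,-0.01,0,0.12,0,0,0,0.1,0,0,0,0.03,0,0,0,0.03,0,0,0,0.03,0,0,0,0.03,0])

```text
t: 4.7
eef_pos: [628.9, 155.4, 146.5]
tcp_rot: [3.14, -0.001, 1.398]
ft_force: [-6.5, 11.0, 25.3]
opening: 0.007
grip_force: 12.4
```

>>> move_arm(moves=[0,0,0.03,0,0,0,0.03,0,0,0,0.03,0,0,0,0.0,0])

```text
t: 5.2
eef_pos: [630.6, 163.2, 140.3]
tcp_rot: [3.132, -0.015, 1.398]
ft_force: [-14.7, 44.1, 56.2]
opening: 0.004
grip_force: 28.8
```

```bash
python3 -c "
from h import *
go(0,167,110)
s=viewer.read_camera('scene');t=viewer.read_camera('top')
cv2.imwrite('pics/c3.png',cv2.resize(np.hstack([s[150:300,225:365],t[120:270,180:320]]),None,fx=2.8,fy=2.8,interpolation=3)[:,:,::-1])"
```

```text
t 5.2 pos [630.6 163.2 140.3] [ 3.132 -0.015  1.398] F [-14.7  44.1  56.2] target [630.  156.2 110. ] total units [-0.05   0.002  0.202]
```

View pics/c3.png

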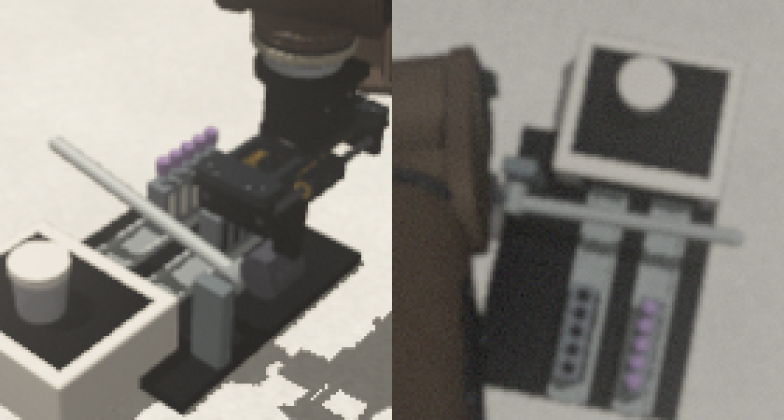

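The arm rose only about 0.17 rad. The force direction (44 N sideways, 56 N up) puts the finger on the drum's outer flank, with the contact normal passing nearly through the pivot. That places the drum centre near y 150. I'll back off, move in 16 mm onto the crown, and press again.

>>> move_arm(moves=[0,0,-0.1,0,0,0,-0.1,0,0,0,-0.1,0,-0.05,0,0,0,-0.06,0,0,0,0,0,0.06,0,0,0,0.06,0,0,0,0.06,0,0,0,0.02,0])

```text
t: 6.42
eef_pos: [625.4, 139.2, 146.7]
tcp_rot: [-3.141, -0.0, 1.399]
ft_force: [-4.9, 5.4, 13.8]
opening: 0.004
grip_force: 7.1
```

>>> move_arm(moves=[0,0,0.02,0,0,0,0.02,0,0,0,0.02,0,0,0,0.02,0])

```text
t: 6.92
eef_pos: [626.8, 145.4, 142.0]
tcp_rot: [3.135, -0.012, 1.398]
ft_force: [-18.8, 41.6, 62.9]
opening: 0.006
grip_force: 31.2
```

```bash
python3 -c "
from h import *
go(0,152,110)"
```

```text
t 6.925 pos [626.8 145.4 142. ] [ 3.135 -0.012  1.398] F [-18.8  41.6  62.9] target [627.4 141.4 110. ] total units [-0.028  0.007  0.213]
```

The lateral reaction is friction: the drum's crown moves outward as it turns, and a pure vertical press locks it. The push should be tangential, with the finger's outer lower edge on the drum's inner upper flank, moving out and down. Repositioning for that.

>>> move_arm(moves=[0,0,-0.1,0,0,0,-0.1,0,0,0,-0.06,0,-0.09,0,0,0,-0.093,0,0,0,0,0,0,0])

```text
t: 7.68
eef_pos: [620.7, 110.0, 173.6]
tcp_rot: [-3.141, 0.0, 1.397]
ft_force: [-0.2, -0.2, -0.1]
opening: -0.0
grip_force: 0.0
```

```bash
python3 -c "
from h import *
go(0,122,136)"
```

```text
t 7.675 pos [620.7 110.  173.6] [-3.141  0.     1.397] F [-0.2 -0.2 -0.1] target [622.3 111.9 136. ] total units [0.014 0.009 0.25 ]
```

>>> move_arm(moves=[0,0.009,0.08,0,0,0,0.08,0,0,0,0.06,0,0,0,0.03,0,0,0,0,0])

```text
t: 8.3
eef_pos: [622.2, 111.5, 136.2]
tcp_rot: [-3.141, 0.0, 1.399]
ft_force: [-0.2, -0.7, -0.4]
opening: 0.005
grip_force: 0.0
```

>>> move_arm(moves=[0.03,0,0.01,0,0.03,0,0.02,0,0,0,0,0])

```text
t: 8.68
eef_pos: [624.1, 120.5, 132.5]
tcp_rot: [3.141, -0.0, 1.399]
ft_force: [0.8, -1.7, 2.6]
opening: 0.002
grip_force: 1.7
```

```bash
python3 -c "
from h import *
go(0,134,129)
s=viewer.read_camera('scene');t=viewer.read_camera('top')
cv2.imwrite('pics/c4.png',cv2.resize(np.hstack([s[150:300,225:365],t[120:270,180:320]]),None,fx=2.8,fy=2.8,interpolation=3)[:,:,::-1])"
```

```text
t 8.675 pos [624.1 120.5 132.5] [ 3.141 -0.     1.399] F [ 0.8 -1.7  2.6] target [624.4 123.7 129. ] total units [ 0.021 -0.002  0.023]
```

View pics/c4.png

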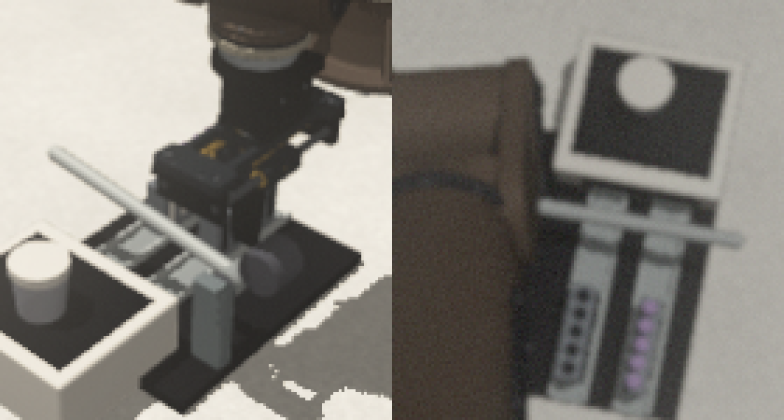

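Contact is now light (about 3 N) and the bar is rising: the tip went from (52,175) to (52,152). I'll continue along the arc.

>>> move_arm(moves=[0.02,0,0.025,0,0.015,0,0.03,0,0.015,0,0.035,0,0.01,0,0.035,0,0,0,0,0])

```text
t: 9.4
eef_pos: [625.1, 129.2, 112.8]
tcp_rot: [-3.141, 0.0, 1.398]
ft_force: [0.1, -1.3, -0.7]
opening: 0.008
grip_force: 0.2
```

```bash
python3 -c "
from h import *
go(0,142,105)"
```

```text
t 9.4 pos [625.1 129.2 112.8] [-3.141  0.     1.398] F [ 0.1 -1.3 -0.7] target [625.7 131.6 105. ] total units [0.016 0.002 0.052]
```

>>> move_arm(moves=[0.015,0,0.03,0,0.01,0,0.03,0,0.005,0,0.02,0,0,0,0,0])

```text
t: 9.9
eef_pos: [626.2, 133.9, 101.1]
tcp_rot: [-3.142, -0.0, 1.398]
ft_force: [1.1, 2.8, 2.2]
opening: 0.005
grip_force: 1.1
```

```bash
python3 -c "
from h import *
go(0,145,100)
s=viewer.read_camera('scene');t=viewer.read_camera('top')
cv2.imwrite('pics/c5.png',cv2.resize(np.hstack([s[100:300,225:365],t[70:270,180:320]]),None,fx=2.8,fy=2.8,interpolation=3)[:,:,::-1])"
```

```text
t 9.9 pos [626.2 133.9 101.1] [-3.142 -0.     1.398] F [1.1 2.8 2.2] target [626.3 134.5 100. ] total units [ 0.004 -0.     0.008]
```

View pics/c5.png

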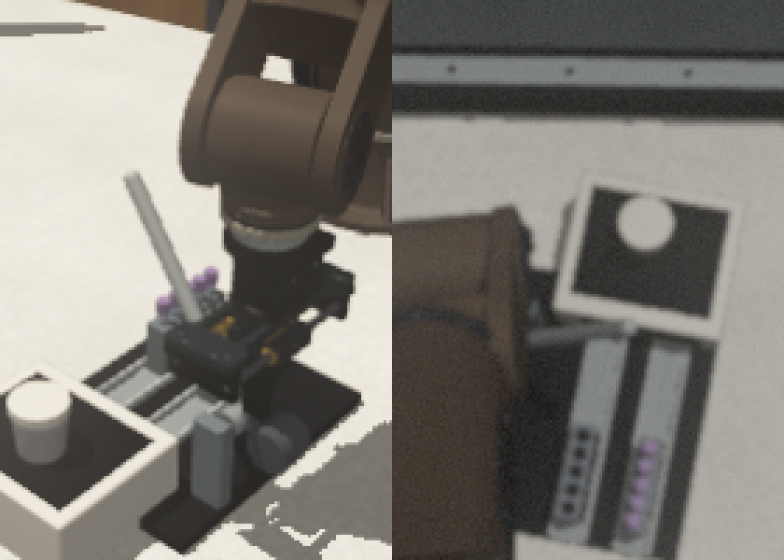

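The arm is well up: the tip is at scene crop (132,178), with the fingers between bar and drum. Computing the angle.

```bash
python3 -c "
from h import *
p=np.load('p.npy')
for a in (.7,.8,.9,1.0,1.1): 
  P=L2W(p,[(0,125-239*np.cos(a),90+239*np.sin(a))]);print(a,proj(P,'scene').round(1),proj(P).round(1))"
```

```text
0.7 [[255.9 170.4]] [[286.1 194.1]]
0.8 [[260.5 166.5]] [[279.8 191.5]]
0.9 [[265.7 163.2]] [[272.6 189. ]]
1.0 [[271.5 160.7]] [[264.6 186.4]]
1.1 [[278.  159.1]] [[255.9 183.7]]
```

The angle is about 1.0, which is past balance. I'll retreat up and outward so the bar can swing clear.

>>> move_arm(moves=[0.05,0,-0.15,0,0.2,0,-0.15,0,0.3,0,-0.15,0,0.3,0,-0.15,0,0.3,0,-0.15,0,0,-0.2,0,0,0,-0.3,0,0,0,-0.3,0,0,0,-0.3,0,0,0,-0.3,0,0])

```text
t: 11.25
eef_pos: [447.2, 339.3, 213.6]
tcp_rot: [-3.141, 0.001, 1.398]
ft_force: [-0.5, -0.1, 0.0]
opening: 0.005
grip_force: 0.0
```

```bash
python3 -c "
from h import *
go(-205,145,200);go(-205,-35,200)"
```

```text
t 11.25 pos [447.2 339.3 213.6] [-3.141e+00  1.000e-03  1.398e+00] F [-0.5 -0.1  0. ] target [424.2 169.4 200. ] total units [-1.142  0.043  0.092]
t 11.25 pos [447.2 339.3 213.6] [-3.141e+00  1.000e-03  1.398e+00] F [-0.5 -0.1  0. ] target [393.6  -8.  200. ] total units [-2.342  0.045  0.092]
```

>>> move_arm(moves=[-0.29,0.014,0,0,-0.29,0.014,0,0,-0.29,0.014,0,0,-0.29,0.014,0,0,-0.29,0.014,0,0,-0.29,0.014,0,0,-0.29,0.014,0,0,-0.31,0.014,0,0,0,0,0,0])

```text
t: 12.38
eef_pos: [404.7, -11.4, 213.8]
tcp_rot: [-3.141, 0.0, 1.394]
ft_force: [-0.1, 0.8, 0.3]
opening: 0.001
grip_force: 0.0
```

```bash
python3 -c "
from h import *
go(-193,-35,50)
s=viewer.read_camera('scene');t=viewer.read_camera('top')
cv2.imwrite('pics/c6.png',cv2.resize(np.hstack([s[100:300,225:365],t[70:270,180:320]]),None,fx=2.8,fy=2.8,interpolation=3)[:,:,::-1])"
```

```text
t 12.375 pos [404.7 -11.4 213.8] [-3.141  0.     1.394] F [-0.1  0.8  0.3] target [405.5 -10.   50. ] total units [0.01  0.003 1.092]
```

View pics/c6.png

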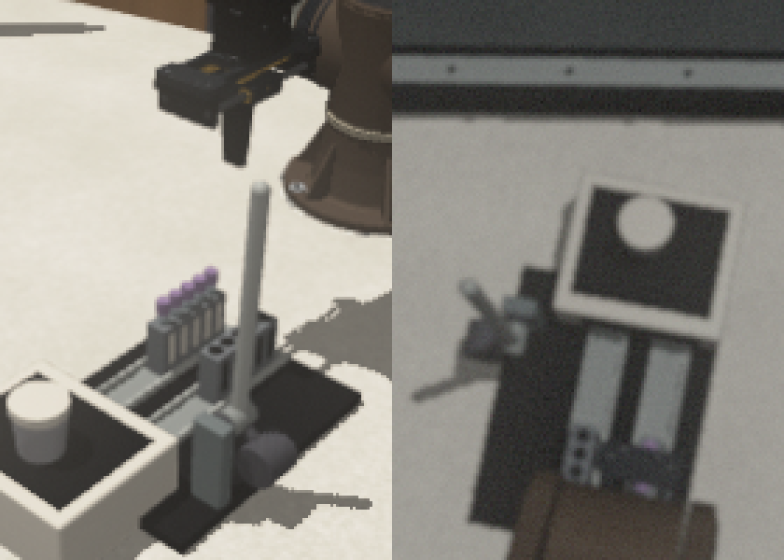

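The bar stands upright at its stop and both racks are unmoved. I'll descend behind the tube rack.

>>> move_arm(moves=[0.01,0,0.2,0,0,0,0.2,0,0,0,0.2,0,0,0,0.2,0,0,0,0.15,0,0,0,0.08,0,0,0,0.06,0,0,0,0,0])

```text
t: 13.48
eef_pos: [405.5, -7.5, 50.2]
tcp_rot: [-3.141, 0.0, 1.399]
ft_force: [-0.5, 0.2, -0.3]
opening: 0.004
grip_force: 0.0
```

```bash
python3 -c "
from h import *
go(-67,-35,50)"
```

```text
t 13.475 pos [405.5  -7.5  50.2] [-3.141  0.     1.399] F [-0.5  0.2 -0.3] target [529.6 -31.5  50. ] total units [-0.016  0.843  0.001]
```

>>> move_arm(moves=[-0.015,0.03,0,0,0,0.05,0,0,0,0.06,0,0,0,0.06,0,0,0,0.06,0,0,0,0.06,0,0,0,0.06,0,0,0,0.06,0,0,0,0.06,0,0,0,0.06,0,0])

```text
t: 14.72
eef_pos: [488.4, -24.5, 50.3]
tcp_rot: [-3.142, 0.0, 1.398]
ft_force: [-2.8, -0.2, 2.4]
opening: 0.002
grip_force: 1.3
```

>>> move_arm(moves=[0,0.05,0,0,0,0.05,0,0,0,0.04,0,0,0,0.04,0,0,0,0.03,0,0,0,0.02,0,0,0,0,0,0])

```text
t: 15.6
eef_pos: [522.2, -30.4, 50.3]
tcp_rot: [3.141, 0.0, 1.398]
ft_force: [0.6, -0.5, 0.7]
opening: 0.009
grip_force: 0.0
```

```bash
python3 -c "
from h import *
go(-67,-35,50)"
```

```text
t 15.6 pos [522.2 -30.4  50.3] [3.141 0.    1.398] F [ 0.6 -0.5  0.7] target [529.6 -31.5  50. ] total units [0.001 0.05  0.002]
```

Now creep to the stop, watching for the force to rise.

>>> move_arm(moves=[0,0.015,0,0,0,0.015,0,0,0,0.01,0,0,0,0.01,0,0,0,0,0,0])

```text
t: 16.23
eef_pos: [529.4, -31.6, 50.4]
tcp_rot: [3.141, 0.0, 1.398]
ft_force: [0.6, -0.6, -0.1]
opening: 0.006
grip_force: 0.1
```

>>> move_arm(moves=[0,0.01,0,0,0,0.01,0,0,0,0.01,0,0])

```text
t: 16.6
eef_pos: [532.9, -32.2, 50.3]
tcp_rot: [-3.14, 0.0, 1.399]
ft_force: [-7.4, 1.1, 5.4]
opening: 0.007
grip_force: 4.6
```

>>> move_arm(moves=[0,0.008,0,0,0,0.008,0,0,0,0,0,0])

```text
t: 16.98
eef_pos: [532.9, -32.2, 50.2]
tcp_rot: [-3.135, 0.0, 1.399]
ft_force: [-14.9, 2.0, 11.4]
opening: 0.002
grip_force: 8.5
```

The position has stopped and the force is climbing, so the rack is against the stop. Backing off and lifting clear.

>>> move_arm(moves=[0,-0.02,0,0,0,-0.05,0,0,0,-0.15,0,0,0,-0.2,0,0,0,0,-0.2,0,0,0,-0.3,0,0,0,-0.3,0,0,0,-0.2,0,0,0,0,0,0,0,0,0])

```text
t: 18.23
eef_pos: [473.6, -21.9, 199.7]
tcp_rot: [-3.141, 0.0, 1.398]
ft_force: [-0.6, -0.8, -0.9]
opening: 0.007
grip_force: 0.0
```

```bash
python3 -c "
from h import *
go(-67,-35,50)
s=viewer.read_camera('scene')
cv2.imwrite('pics/c7.png',cv2.resize(s[100:300,205:365],None,fx=3,fy=3,interpolation=3)[:,:,::-1])"
```

```text
t 18.225 pos [473.6 -21.9 199.7] [-3.141  0.     1.398] F [-0.6 -0.8 -0.9] target [529.6 -31.5  50. ] total units [0.001 0.38  0.998]
```

View pics/c7.png

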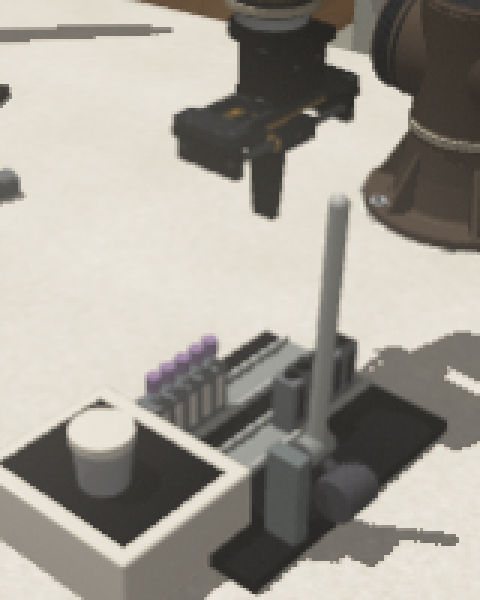

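The tube rack stands against the housing (caps around (180,365)), the barrier is upright, the empty rack is unmoved, and the gripper is clear.

```bash
python3 -c "
from cell import order
print(order.job_done())"
```

```text
the job is handed in; nothing more can be done
None
```

I handed the job in at about 18 s: the barrier arm is raised and staying up by itself, the tube rack is home against the end stop, and the empty rack and the cup look unmoved in the last picture (the other bystanders were outside it); the judge gave no verdict.

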